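Put the suction cups and the applicator cap away

ROBOT

A 6-joint arm with a two-finger parallel gripper is mounted at the origin on the work surface. World frame = base frame: x ahead of the robot, y to its left, z up, the work surface at z = 0. Lengths are in mm, angles in rad, forces in N, time in s.
With the tool pointing down it reaches from about 275 to 750 mm from the base axis. Payload 10.2 kg.
Tool frame: the origin (TCP) lies at the very end of the fingers, on their centre line; the grasp point (between the pads) lies 19 mm behind it; z points along the fingers, y is the line along which they close (so a half turn about z gives the same grasp; the last joint's range is limited). The gripper opens to 85 mm and grips with 20 to 120 N. Pads are 22 mm wide; open, the fingers measure 114 mm over their backs; the gripper's body (76 mm by 85 mm) begins 54 mm behind the grasp point. The pads swing forward as they close: fully open they stand 13 mm farther back than shut.
Start: joints at [-1.43, 0.313, 1.498, -0, 1.331, -0.223], TCP at [186.797, -490.65, 231.294] pointing down, gripper open.
Joint ranges: [-2.94, 2.94], [-0.97, 2.17], [0.19, 2.56], [-1.23, 4.37], [0.02, 3.11], [-2.88, 2.88]. Speed limits (rad/s): [2.39, 2.39, 3.01, 3.14, 3.14, 3.14].

INTERFACE

Orientations are given as a unit quaternion [w, x, y, z].
In Python, from rig import * gives the robot as it stands. The module is installed in compiled form; this text tells all that it offers.
- The arm moves only by the shell command python3 -m crank 'ROWS' [FORCE]. ROWS is JSON, a list that holds one entry, the list of rows, each a list of 7 numbers: the shift along the tool's x, y, z in units of 25 mm (1.0 is 25 mm), then the turn, a rotation vector about the tool's x, y, z in units of 8 degrees (1.0 is 8 degrees), then the finger opening in mm, from 0 to 85.4. A call has exactly 8 rows; each row shifts and turns the commanded pose from where the row before left it, along the tool's axes as they then stand; what a row does not reach is not made up. A row lasts 1/10 s, in which the tool goes at most 50 mm and 8.59 degrees, less where a joint would pass 70% of its speed; a pose out of reach is approached as far as the arm can. A call is refused whole if a number of a shift passes 1 or a number of a turn 1, either way. A call with a gripper value outside its range is refused whole. The fingers move at their own pace and stop on an object; FORCE is the grip in N (left out, the last holds). Time passes only in rows, so rows that do not move let the fingers close, or fill a call up. It gives the time, the measured TCP pose, the force, the opening and the grip force at its end, in the units of the state.
- sense(): the state, without advancing time (a new reading comes with each control period).
- capture(name): name is "side" or "top" or "wrist"; returns the picture (420x560x3 uint8, blue, green, red); there is no depth.
- camera_model(name): a dict with "fx", "fy", "cx", "cy" (pixels), "world_from_camera" (4x4, takes a point from camera to world coordinates); the wrist camera has in their place "T_tool_cam" (4x4, takes a point from camera to tool coordinates, whose origin is the TCP and whose axes are the flange's). Camera axes: x right, y up, looking along -z (the intrinsics and any distortion apply to the point x, -y, -z); pixel columns grow to the right and rows downward; lengths in mm; the calibration is good to about 2 mm. A picture is of the moment at which its call begins: read the wrist's pose just before it. camera_model takes no time and is no camera call.
- finish_job(): hands the job in; it is judged then, once.
The state is a dict: "time_s": time; "joints": joint angles; "dq": joint speeds; "tau": joint torques, N m; "eef_pos": TCP position; "ee_rot": TCP orientation; "force": force on the tool from outside, world axes, zero at the start; "wrist_torque": the same for the moment, N m; "grip_width": opening from 0.0 (shut) to 1.0 (fully open); "grip_force": force on a finger pad.
Only numpy, scipy, OpenCV 4.12 (cv2) and the standard library are available. Lean on these libraries where they do the work, as an engineer would, in place of code of your own. Each camera call takes 0.05 s, during which the arm holds its last target. There are 200 camera calls.

TASK

Put the cleaned therapy pieces away: stand the two wide suction cups in the tray with the large bays and the two narrow ones in the tray with the small bays, one cup to a bay, upright with the stem on top. Put the white applicator cap boss up into the spring magazine and press it down fully home. Leave the amber jar where it stands.

Things in the scene. Friction and masses are not known exactly. Their poses are not given: they have to be found in the camera images.
- wide_cup_a: One of the two wide cups: a frosted suction cup standing mouth down, closed dome 60 mm across and 54 mm high, with an upright black valve stem on top, 16 mm across and 26 mm tall (z 54 to 80 mm above its base), by which it is lifted; about 50 g. Origin: centre of its underside; z up through the stem. It is round, so its yaw does not matter.
- wide_cup_b: The other wide cup, the same: a frosted suction cup standing mouth down, closed dome 60 mm across and 54 mm high, with an upright black valve stem on top, 16 mm across and 26 mm tall (z 54 to 80 mm above its base), by which it is lifted; about 50 g. Origin: centre of its underside; z up through the stem. It is round, so its yaw does not matter.
- narrow_cup_a: One of the two narrow cups: a frosted suction cup standing mouth down, closed dome 36 mm across and 40 mm high, with an upright black valve stem on top, 16 mm across and 26 mm tall (z 40 to 66 mm above its base), by which it is lifted; about 50 g. Origin: centre of its underside; z up through the stem. It is round, so its yaw does not matter.
- narrow_cup_b: The other narrow cup, the same: a frosted suction cup standing mouth down, closed dome 36 mm across and 40 mm high, with an upright black valve stem on top, 16 mm across and 26 mm tall (z 40 to 66 mm above its base), by which it is lifted; about 50 g. Origin: centre of its underside; z up through the stem. It is round, so its yaw does not matter.
- cap: White plastic applicator cap: a flat disc 44 mm across and 10 mm thick with a round grip boss in the middle, 20 mm across and 26 mm tall (z 10 to 36 mm above its base); about 50 g. Lies boss up. Origin: centre of its underside; z up.
- wide_tray: Tray with the large bays: fixed steel, open, 88 (x) by 172 (y) by 30 mm high outside, walls and floor 4 mm. Two 80 mm square bays side by side along its y, centres at y = +42 and -42 mm, floor at z 4 mm. Origin: centre of underside; yaw within 0.35 rad. For the second cup the fingers must clear the first one's stem, 84 mm away: open to about 35 mm or close along the tray's x.
- narrow_tray: Tray with the small bays: fixed steel, open, 62 (x) by 120 (y) by 30 mm high outside, walls and floor 4 mm. Two 54 mm square bays side by side along its y, centres at y = +29 and -29 mm, floor at z 4 mm. Origin: centre of underside; yaw within 0.35 rad. For the second cup the fingers must clear the first one's stem, 58 mm away: open to about 35 mm or close along the tray's x.
- magazine: Fixed grey spring magazine for caps: a block 84 by 84 mm, 54 mm high, with an upright round bore 54 mm across in its middle, chamfered at the mouth. In it a flat aluminium follower carries the cap; its top is 42 mm above the table when fully up, 24 mm when fully home. Origin: centre of the block's underside, on the bore's axis; z up.
- follower (a joint): How far the magazine's follower is pressed down, m: 0 up (0 to 0.003 at the start), 0.018 fully home at its stop. Spring with a friction catch: 4 to 6 N moves it down and it stays where it is left. With the cap fully home the top of its boss is 60 mm above the table, 6 mm above the mouth: press on the boss with the closed fingertips.
- jar: Bystander among the pieces: a closed amber jar with a white lid, 40 mm across and 70 mm tall, standing upright. Not to be moved. Origin: centre of its underside.
There are look-alikes about, which are no part of the job. Leave any purple look-alike of the wide_cup_b alone.

How it is judged (in metres and radians):
At the end, for the whole second after the job is handed in: Each cup upright (0.15 rad) in a bay of its own in its kind's tray, down on the floor, within 14 mm of the bay centre; cap boss up in the magazine (9 mm, 0.15 rad), underside below 31 mm, follower beyond 14 mm; jar upright, moved under 30 mm; cups and cap at rest (((x of wide_cup_a in the frame of wide_tray between -0.014 and 0.014 m and y of wide_cup_a in the frame of wide_tray between 0.028 and 0.056 m and z of each of wide_cup_a, wide_cup_b in the frame of wide_tray below 0.009 m and x of wide_cup_b in the frame of wide_tray between -0.014 and 0.014 m and y of wide_cup_b in the frame of wide_tray between -0.056 and -0.028 m) or (x of wide_cup_a in the frame of wide_tray between -0.014 and 0.014 m and y of wide_cup_a in the frame of wide_tray between -0.056 and -0.028 m and z of each of wide_cup_a, wide_cup_b in the frame of wide_tray below 0.009 m and x of wide_cup_b in the frame of wide_tray between -0.014 and 0.014 m and y of wide_cup_b in the frame of wide_tray between 0.028 and 0.056 m)) and ((x of narrow_cup_a in the frame of narrow_tray between -0.014 and 0.014 m and y of narrow_cup_a in the frame of narrow_tray between 0.015 and 0.043 m and z of each of narrow_cup_a, narrow_cup_b in the frame of narrow_tray below 0.009 m and x of narrow_cup_b in the frame of narrow_tray between -0.014 and 0.014 m and y of narrow_cup_b in the frame of narrow_tray between -0.043 and -0.015 m) or (x of narrow_cup_a in the frame of narrow_tray between -0.014 and 0.014 m and y of narrow_cup_a in the frame of narrow_tray between -0.043 and -0.015 m and z of each of narrow_cup_a, narrow_cup_b in the frame of narrow_tray below 0.009 m and x of narrow_cup_b in the frame of narrow_tray between -0.014 and 0.014 m and y of narrow_cup_b in the frame of narrow_tray between 0.015 and 0.043 m)) and horizontal distance between cap and magazine below 0.009 m and value of joint follower above 0.014 m and z of cap in the frame of magazine below 0.031 m and angle between each of wide_cup_a, wide_cup_b, narrow_cup_a, narrow_cup_b, cap, jar's own z axis and vertical below 0.15 rad and linear speed of each of wide_cup_a, wide_cup_b, narrow_cup_a, narrow_cup_b, cap below 0.02 m/s and distance of jar from where it was at the start of the episode below 0.03 m); the robot touches nothing.
It fails at once if the jar is knocked over or pushed more than 30 mm (angle between jar's own z axis and vertical above 0.4 rad or distance of jar from where it was at the start of the episode above 0.03 m).
It also fails if it takes over 118 s, if anything falls off the work surface, if the arm or the gripper's body presses on something with over 40 N, if the wrist force passes 120 N, or if a joint passes its speed limit or range.

## Working session

There is one attempt and no reset: what is moved stays moved. The work goes in short steps, Python scripts to look and compute and a shell command to move; the robot and the scene stay as the last step left them, time stands still between calls to the robot, and variables do not carry over. Pictures are saved under pics/ and viewed, at most 14 in all, crops included, and the job is handed in when it is done.

```bash
mkdir -p pics; python3 - <<'E'
from rig import *
import cv2,json
s=sense();print(s)
for n in("top","side","wrist"):
    cv2.imwrite(f"pics/{n}0.png",capture(n)); 
    m=camera_model(n);print(n,{k:(v.tolist() if hasattr(v,'tolist') else v) for k,v in m.items()})
E
```

```text
{'time_s': 0.0, 'joints': array([-1.43042669e+00,  3.13456829e-01,  1.49845368e+00,  1.97783146e-05,
        1.33099805e+00, -2.23400457e-01]), 'dq': array([-3.40987918e-03,  4.71613474e-05, -9.75756094e-04,  1.58402145e-03,
        5.62398823e-04,  8.34865969e-04]), 'tau': array([-1.57129241e-03, -4.12267721e+01, -2.59744459e+01, -2.87244438e-04,
        4.13846123e-03,  1.40860482e-05]), 'eef_pos': array([ 186.75066232, -490.38219729,  230.72533505]), 'ee_rot': array([-6.56986375e-04,  9.83504679e-01,  1.80881489e-01,  3.69036637e-05]), 'force': array([0.13870653, 0.03493931, 0.87536825]), 'wrist_torque': array([ 0.01281957, -0.01773992, -0.00922657]), 'grip_force': 0.0, 'grip_width': 0.9997603455152195}
top {'fx': 505.4836373806748, 'fy': 505.4836373806748, 'cx': 274.2908425769434, 'cy': 208.79624296471113, 'world_from_camera': [[0.08051079176063854, 0.972097593169559, -0.2203276690840838, 228.78110520408003], [-0.996753444912082, 0.07834996801777891, -0.01854326205149302, -13.331518191379697], [-0.0007631945835990268, 0.22110529587860042, 0.9752496427420337, 1136.881921106915], [0.0, 0.0, 0.0, 1.0]]}
side {'fx': 448.5307062500342, 'fy': 448.5307062500342, 'cx': 278.90345753652946, 'cy': 208.00033558607157, 'world_from_camera': [[0.9923397030487209, 0.0894006205796293, -0.08526102739912123, 397.14225307938824], [-0.1234284636200803, 0.6882714770149517, -0.7148760649903195, -616.5287410132157], [-0.005227630587852493, 0.7199235396676748, 0.6940336943627471, 665.7050135222551], [0.0, 0.0, 0.0, 1.0]]}
wrist {'fx': 339.5403969855576, 'fy': 339.5403969855576, 'cx': 277.4782846480797, 'cy': 208.53405594486102, 'T_tool_cam': [[0.00048746232826705295, 0.9510394792013025, 0.3090690398292794, 79.07269876321702], [0.9999995239312739, -0.000202342316948951, -0.000954565247405633, -0.761183336738025], [-0.0008452914901400543, 0.3090693580057735, -0.9510391250754066, -144.09249359442302], [0.0, 0.0, 0.0, 1.0]]}
```

View pics/top0.png

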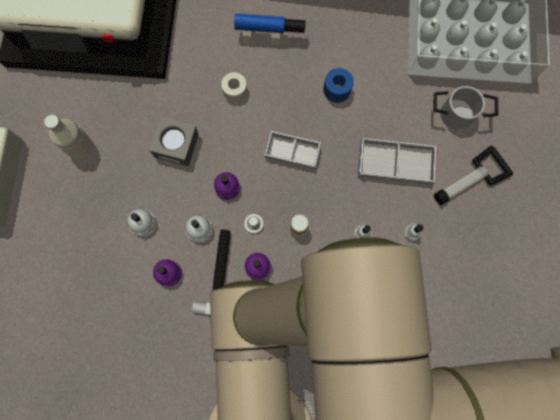

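View pics/side0.png

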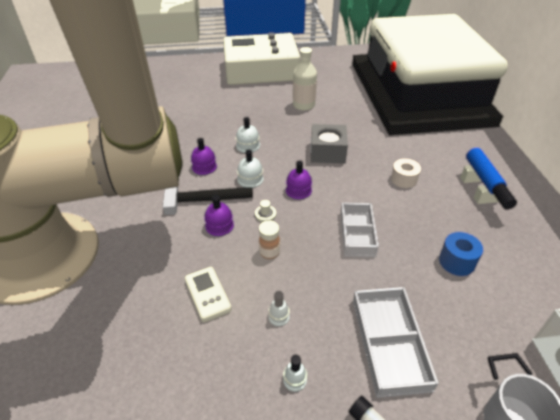

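The top view shows these candidates:
- **Wide cups:** frosted at (141,222) and (199,229). Purple look-alikes are at (227,185), (167,272) and (257,265); leave those alone.
- **Narrow cups:** (363,231) and (414,231).
- **Cap:** white with boss at (254,223). The cream ring at (234,85) and the jar lid at (300,225) could be mistaken for it.
- **Places:** magazine (174,142), not the dark ones nearby. Small tray (293,150), large tray (398,161).

The side view shows the same things: wide cups (247,137) and (249,170), narrow cups (279,310) and (295,373), cap (265,211), jar (269,240), magazine (330,142), trays (360,229) and (394,340).

Next is the close crop.

```bash
python3 - <<'E'
import cv2,numpy as np
t=cv2.imread("pics/top0.png");s=cv2.imread("pics/side0.png")
# top: x120-440,y115-285 
a=cv2.resize(t[110:290,120:320],None,fx=4,fy=3.333*1.0,interpolation=cv2.INTER_CUBIC) if 0 else cv2.resize(t[115:250,120:320],None,fx=4,fy=4,interpolation=cv2.INTER_CUBIC)
cv2.imwrite("pics/c1.png",a)
b=cv2.resize(s[110:260,190:390],None,fx=4,fy=4,interpolation=cv2.INTER_CUBIC)
cv2.imwrite("pics/c2.png",b)
E
```

```text
(no output)
```

View pics/c1.png

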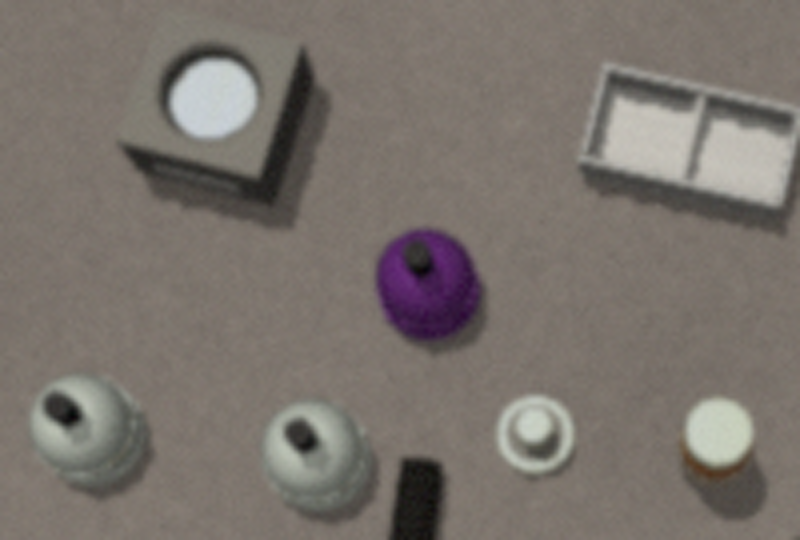

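View pics/c2.png

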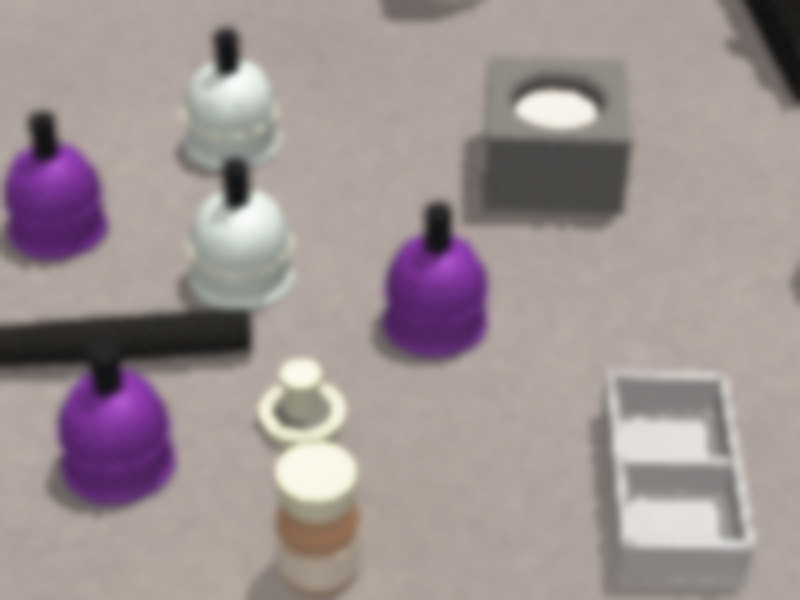

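The crops confirm the choice: the two frosted cups have black stems and domes with a rim, and the purple ones are excluded. The cap boss is at crop (535,428), the bore at (211,92), and the narrow tray rim corners are visible. Next I'll triangulate.

```bash
cat > h.py <<'E'
from rig import *
import cv2,numpy as np
from scipy.spatial.transform import Rotation as R
def cam(n,s=None):
    m=camera_model(n)
    if n=="wrist":
        q=s["ee_rot"];T=np.eye(4);T[:3,:3]=R.from_quat([q[1],q[2],q[3],q[0]]).as_matrix();T[:3,3]=s["eef_pos"]
        return m,T@np.array(m["T_tool_cam"])
    return m,np.array(m["world_from_camera"])
def ray(c,p):
    m,T=c
    d=T[:3,:3]@[(p[0]-m["cx"])/m["fx"],-(p[1]-m["cy"])/m["fy"],-1.]
    return T[:3,3],d/np.linalg.norm(d)
def plane(c,p,z):
    o,d=ray(c,p);return o+d*(z-o[2])/d[2]
def tri(*cp):
    A=0;b=0;P=[]
    for c,p in cp:
        o,d=ray(c,p);M=np.eye(3)-np.outer(d,d);A=A+M;b=b+M@o;P.append((M,o))
    x=np.linalg.solve(A,b);return x,max(np.linalg.norm(M@(x-o)) for M,o in P)
def blob(im,roi,f):
    x0,y0,x1,y1=roi;c=im[y0:y1,x0:x1];k=f(c).astype(np.uint8)
    n,l,st,ce=cv2.connectedComponentsWithStats(k);i=1+np.argmax(st[1:,4])
    return ce[i]+[x0,y0],st[i,4],(l==i),(x0,y0)
dark=lambda c:c.max(2)<60
E
python3 - <<'E'
from h import *
np.set_printoptions(precision=1,suppress=True)
t=cv2.imread("pics/top0.png");s=cv2.imread("pics/side0.png");T=cam("top");S=cam("side")
for n,a,b in [("wA",(125,205,150,228),(238,115,258,130)),("wB",(185,212,210,234),(238,147,262,162)),
  ("nA",(352,220,372,236),(268,288,290,304)),("nB",(404,220,424,236),(285,352,305,368))]:
    p=blob(t,a,dark);q=blob(s,b,dark);x,e=tri((T,p[0]),(S,q[0]));print(n,p[0],p[1],q[0],q[1],x,e)
f=lambda u,v:(119.6+u/4,114.6+v/4)
g=lambda u,v:(189.6+u/4,109.6+v/4)
for n,a,b in [("boss",(535,425),(300,373)),("bore",(211,92),(558,100)),("jarlid",(719,433),(316,472)),
 ("nt0",(605,65),(725,372)),("nt1",(803,105),(750,545)),("nt2",(782,208),(618,548)),("nt3",(580,162),(610,372)),
 ("m0",(165,15),(627,60)),("m1",(305,48),(630,140)),("m2",(262,182),(482,138)),("m3",(122,142),(490,60))]:
    x,e=tri((T,f(*a)),(S,g(*b)));print(n,x,e)
w=np.hstack([cv2.resize(t[125:235,345:445],(400,440)),cv2.resize(s[280:400,350:440],(400,533))[:440]])
cv2.imwrite("pics/c3.png",w)
E
```

```text
wA [135.4 217.4] 35 [246.4 122.5] 32 [428.7 305.5  65.4] 1.1462808504129782
wB [195.3 224.3] 26 [248.4 155.2] 39 [423.9 174.3  66.6] 1.1438390764700106Traceback (most recent call last):
  File "<stdin>", line 6, in <module>
  File "h.py", line 23, in blob
    n,l,st,ce=cv2.connectedComponentsWithStats(k);i=1+np.argmax(st[1:,4])
                                                      ~~~~~~~~~^^^^^^^^^^
    return _wrapfunc(a, 'argmax', axis=axis, out=out, **kwds)
    return bound(*args, **kwds)
ValueError: attempt to get argmax of an empty sequence
```

```bash
cat > m.py <<'E'
from h import *
np.set_printoptions(precision=1,suppress=True)
t=cv2.imread("pics/top0.png");s=cv2.imread("pics/side0.png");T=cam("top");S=cam("side")
w=np.hstack([cv2.resize(t[125:250,345:445],(440,550),interpolation=2),cv2.resize(s[280:400,352:440],(360,491),interpolation=2)[:550].copy() if 0 else cv2.resize(s[285:400,352:436],(402,550),interpolation=2)[:,:360]])
cv2.imwrite("pics/c3.png",w)
for n,a,b in [("nA",(352,220,376,236),(268,288,290,304)),("nB",(404,220,428,236),(285,350,305,368))]:
  try:
    d=lambda c:c.max(2)<85
    p=blob(t,a,d);q=blob(s,b,d);x,e=tri((T,p[0]),(S,q[0]));print(n,p[0],p[1],q[0],q[1],x,e)
  except Exception as E: print(n,E)
f=lambda u,v:(119.6+u/4,114.6+v/4)
g=lambda u,v:(189.6+u/4,109.6+v/4)
for n,a,b in [("boss",(535,425),(300,373)),("bore",(211,92),(558,100)),("jarlid",(719,433),(316,472)),
 ("nt0",(605,65),(725,372)),("nt1",(803,105),(750,545)),("nt2",(782,208),(618,548)),("nt3",(580,162),(610,372)),
 ("m0",(165,15),(627,60)),("m1",(305,48),(630,140)),("m2",(262,182),(482,138)),("m3",(122,142),(490,60))]:
    x,e=tri((T,f(*a)),(S,g(*b)));print(n,x,e)
E
python3 m.py
```

```text
nA attempt to get argmax of an empty sequence
nB [418.2 228.2] 57 [295.4 361.6] 92 [ 455.8 -308.3   54.6] 0.5702199161298326
boss [447.   51.9  35. ] 0.410373761527854
bore [622.  252.3  49.7] 0.41966997869863004
jarlid [444.7 -49.3  67.1] 0.8132153537957786
nt0 [665.   30.7  28.8] 0.9112999823834359
nt1 [647.1 -85.6  28.9] 1.4092089144546318
nt2 [585.3 -77.6  26.5] 0.8001714087042506
nt3 [606.1  40.3  26.6] 1.5808268868316755
m0 [668.5 284.1  51.7] 3.1461455753538963
m1 [652.2 201.1  54. ] 1.4205139555543844
m2 [569.8 216.2  52.9] 0.2957074533205288
m3 [588.7 298.8  50. ] 1.0095690700012276
```

View pics/c3.png

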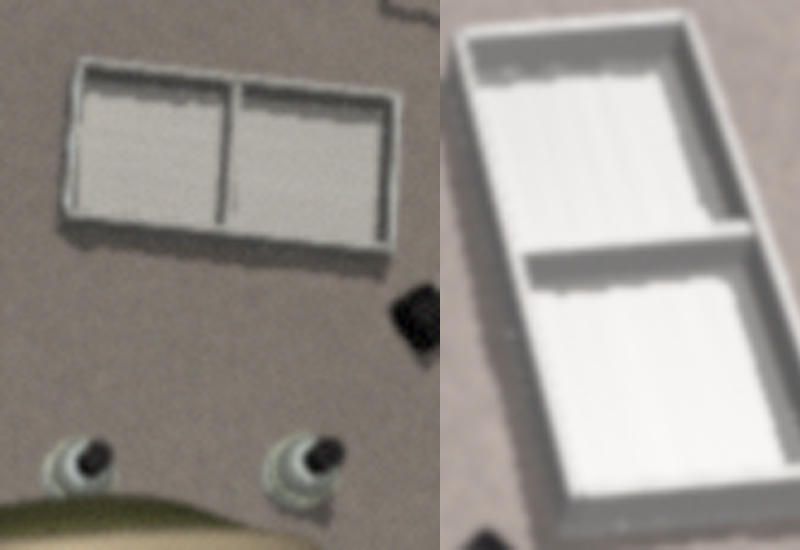

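The left half of the crop (top view) shows the wide tray rim corners at (78,60), (402,95), (392,252) and (65,218). The narrow cup stems are at (95,457) and (325,455). The right half (side view) shows rim corners at (690,10), (460,32) and (570,496).

```bash
cat >> m.py <<'E'
print('---')
q=blob(s,(268,286,290,306),lambda c:c.max(2)<110);print(q[0],q[1])
x,e=tri((T,(366.2,228.4)),(S,q[0]));print("nA",x,e)
f=lambda u,v:(344.6+u/4.4,124.6+v/4.4); g=lambda u,v:(351.6+(u-440)/4.785,284.6+v/4.785)
for a,b in [((78,60),(690,10)),((65,218),(460,32)),((392,252),(570,496))]: print("wt",*tri((T,f(*a)),(S,g(*b))))
def rect(P):
    c=np.mean(P,0)[:2]; d=(P[0]+P[1]-P[2]-P[3]) # P: +x+y,+x-y,-x-y,-x+y
    e=(P[0]+P[3]-P[1]-P[2]); print("c",c,"yaw",np.arctan2(d[1],d[0]),np.arctan2(-e[0],e[1]),np.linalg.norm(d)/2,np.linalg.norm(e)/2)
rect(np.array([plane(T,f(*p),30) for p in [(78,60),(402,95),(392,252),(65,218)]]))
f=lambda u,v:(119.6+u/4,114.6+v/4); g2=lambda u,v:(189.6+u/4,109.6+v/4)
rect(np.array([plane(T,f(*p),30) for p in [(605,65),(803,105),(782,208),(580,162)]]))
rect(np.array([plane(S,g2(*p),30) for p in [(725,372),(750,545),(618,548),(610,372)]]))
print("bore",plane(T,f(211,92),54),plane(S,g2(558,100),54))
rect(np.array([plane(T,f(*p),54) for p in [(165,15),(305,48),(262,182),(122,142)]]))
E
python3 m.py | sed -n '/---/,$p'
```

```text
---
[278.4 298.5] 88
nA [ 445.7 -195.9   53.2] 0.36033274870364296
wt [ 664.3 -182.6   28.3] 1.1180811648609539
wt [ 579.1 -179.9   25.5] 2.393635329162947
wt [ 572.3 -349.6   25.7] 0.501153847873109
c [ 616.2 -265.5] yaw -0.04235830842021601 -0.03103440353681328 86.77572670408908 169.78674488262612
c [625.  -23.1] yaw -0.14228501461033033 -0.14274695467826584 62.340681787636946 118.11053701828926
c [625.2 -25.1] yaw -0.11346136603774308 -0.18311973043115762 60.65491334839107 119.4468324214308
bore [620.  251.2  54. ] [620.9 246.4  54. ]
c [617.6 249.5] yaw -0.1805103622532518 -0.1854727801986419 81.0770229396417 83.31094027615276
```

```bash
python3 -m crank '[[[0,0,0,0,0,0.87,35],[0,0,0,0,0,0.87,35],[0,0,0,0,0,0.87,35],[1,-1,0,0,0,0,35],[1,-1,0,0,0,0,35],[1,-1,0,0,0,0,35],[1,-1,0,0,0,0,35],[1,-1,0,0,0,0,35]]]' 40
python3 -m crank '[[[1,-0.4,0,0,0,0,35],[1,-0.4,0,0,0,0,35],[1,-0.4,0,0,0,0,35],[0,0,0,0,0,0,35],[0,0,0,0,0,0,35],[0,0,0,0,0,0,35],[0,0,0,0,0,0,35],[0,0,0,0,0,0,35]]]'
python3 - <<'E'
from h import *
s=sense();print(s["eef_pos"],s["ee_rot"],s["grip_width"])
cv2.imwrite("pics/w1.png",capture("wrist")); np.save("w1.npy",s["eef_pos"]); np.save("w1q.npy",s["ee_rot"])
E
```

```text
time_s: 0.95
eef_pos: [312.7, -364.5, 231.2]
ee_rot: [-0.0, 1.0, -0.0, -0.0]
force: [1.3, -1.1, -0.6]
grip_width: 0.409
grip_force: 0.0
time_s: 1.75
eef_pos: [386.4, -336.1, 231.4]
ee_rot: [0.0, 1.0, -0.001, 0.0]
force: [-0.1, -0.9, -0.3]
grip_width: 0.411
grip_force: 0.0
[ 386.41611603 -336.12371521  231.35915553] [ 3.03574853e-05  9.99999669e-01 -8.12549250e-04  3.30902846e-06] 0.4105432415906865
```

View pics/w1.png

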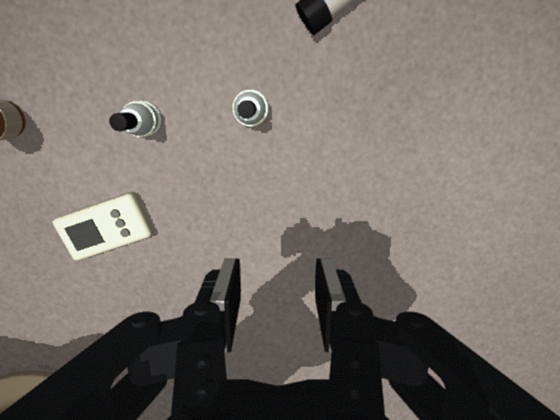

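The wrist view shows narrow_cup_b's stem at (247,109) and narrow_cup_a's stem at (120,122), both frosted. I'll check these against the triangulation.

```bash
python3 - <<'E'
from h import *
im=cv2.imread("pics/w1.png");W=cam("wrist",dict(eef_pos=np.load("w1.npy"),ee_rot=np.load("w1q.npy")))
T=cam("top")
for r,t in [((235,95,262,124),(418.2,228.2)),((104,110,133,134),(366.2,228.4))]:
    p=blob(im,r,dark);print(p[0],p[1],plane(W,p[0],56),tri((W,p[0]),(T,t)))
E
```

```text
[246.5387931  109.02155172] 232 [ 456.06044315 -307.94145009   56.        ] (array([ 455.64542422, -308.08540053,   54.74187309]), np.float64(0.4552329462289626))
[121.56       121.09714286] 350 [ 445.61790405 -193.62187513   56.        ] (array([ 445.39159011, -194.8400248 ,   58.33661648]), np.float64(0.4079666242249781))
```

```bash
python3 -m crank '[[[0.93,-0.37,1,0,0,0,35],[0.93,-0.37,1,0,0,0,35],[0.92,-0.37,1,0,0,0,35],[0,0,1,0,0,0,35],[0,0,1,0,0,0,35],[0,0,1,0,0,0,35],[0,0,1,0,0,0,35],[0,0,0.4,0,0,0,35]]]'
python3 -m crank '[[[0,0,0.08,0,0,0,35],[0,0,0,0,0,0,0],[0,0,0,0,0,0,0],[0,0,0,0,0,0,0],[0,0,0,0,0,0,0],[0,0,0,0,0,0,0],[0,0,-0.5,0,0,0,0],[0,0,-0.5,0,0,0,0]]]' 40
```

```text
time_s: 2.6
eef_pos: [455.5, -307.5, 44.3]
ee_rot: [-0.001, 1.0, -0.001, -0.001]
force: [0.0, 0.4, 0.2]
grip_width: 0.411
grip_force: 0.0
time_s: 3.4
eef_pos: [456.4, -308.0, 70.3]
ee_rot: [-0.0, 1.0, -0.0, -0.0]
force: [0.1, -0.2, -0.0]
grip_width: 0.167
grip_force: 39.2
```

```bash
python3 -m crank '[[[0,0,-0.8,0,0,0,0],[0.6,-0.93,-0.8,0,0,0,0],[0.6,-0.93,0,0,0,0,0],[0.6,-0.93,0,0,0,0,0],[0.6,-0.93,0,0,0,0,0],[0.6,-0.93,0,0,0,0,0],[0.6,-0.93,0,0,0,0,0],[0.6,-0.93,0,0,0,0,0]]]'
python3 -m crank '[[[0.6,-0.93,0,0,0,0,0],[0.6,-0.93,0,0,0,0,0],[0.6,-0.93,0,0,0,0,0],[0.58,-0.93,0,0,0,0,0],[0,0,0,0,0,0,0],[0,0,0,0,0,0,0],[0,0,0,0,0,0,0],[0,0,0,0,0,0,0]]]'
python3 - <<'E'
from h import *
s=sense();print(s["eef_pos"],s["ee_rot"])
cv2.imwrite("pics/w2.png",capture("wrist")); cv2.imwrite("pics/top2.png",capture("top"))
np.save("w2.npy",s["eef_pos"]); np.save("w2q.npy",s["ee_rot"])
E
```

```text
time_s: 4.2
eef_pos: [562.2, -144.4, 110.5]
ee_rot: [0.0, 1.0, -0.0, 0.0]
force: [-0.8, 0.0, -0.9]
grip_width: 0.171
grip_force: 39.1
time_s: 5.0
eef_pos: [620.8, -53.3, 109.6]
ee_rot: [0.0, 1.0, -0.001, 0.0]
force: [-0.2, -0.8, -0.1]
grip_width: 0.165
grip_force: 39.1
[620.78614039 -53.30791571 109.6186046 ] [ 5.87676920e-05  9.99999603e-01 -8.88673045e-04  4.05027949e-05]
```

View pics/w2.png

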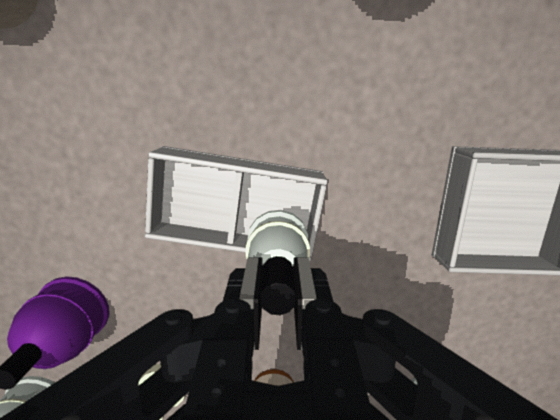

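The wrist view shows the cup held upright over the small tray's right bay. Rim corners are at (151,150), (327,180) and (147,236). The wide tray's left end corners are at (453,147) and (449,271), partly ambiguous. I'll check the tray pose.

```bash
python3 - <<'E'
from h import *
W=cam("wrist",dict(eef_pos=np.load("w2.npy"),ee_rot=np.load("w2q.npy")))
P=[plane(W,p,30)[:2] for p in [(151,150),(327,179),(147,236),(453,147),(449,271)]]
print(P); c=(P[1]+P[2])/2;e=P[0]-P[1];print("nt",c,np.arctan2(-e[0],e[1]),np.linalg.norm(e))
print("cup-bottom",)
E
```

```text
[array([667.47018942,  29.99840777]), array([647.8424463 , -86.27499002]), array([606.60769098,  39.91459571]), array([ 669.13259475, -167.84429186]), array([ 578.34466186, -179.26811731])]
nt [627.22506864 -23.18019716] -0.16723026824557102 117.91840965103809
cup-bottom
```

```bash
python3 -m crank '[[[0,0,0.7,0,0,0,0],[0.03,-0.04,0.7,0,0,0,0],[0,0,0.6,0,0,0,0],[0,0,0.3,0,0,0,0],[0,0,0.16,0,0,0,0],[0,0,0,0,0,0,0],[0,0,0,0,0,0,0],[0,0,0,0,0,0,35]]]'
python3 -m crank '[[[0,0,0,0,0,0,35],[0,0,0,0,0,0,35],[0,0,-0.5,0,0,0,35],[0,0,-1,0,0,0,35],[0,0,-1,0,0,0,35],[-1,0.8,-0.2,0,0,0,35],[-1,0.8,0,0,0,0,35],[-1,0.8,0,0,0,0,35]]]'
```

```text
time_s: 5.9
eef_pos: [622.3, -51.7, 48.6]
ee_rot: [0.0, 1.0, -0.0, 0.001]
force: [-0.8, 0.3, 0.1]
grip_width: 0.321
grip_force: 0.0
time_s: 6.7
eef_pos: [546.1, -112.0, 116.4]
ee_rot: [0.0, 1.0, -0.0, 0.001]
force: [0.7, -0.1, 0.5]
grip_width: 0.415
grip_force: 0.0
```

```bash
python3 -m crank '[[[-1,0.83,0,0,0,0,35],[-1,0.83,0,0,0,0,35],[-1,0.83,0,0,0,0,35],[-1,0.83,0,0,0,0,35],[0,0,0.7,0,0,0,35],[0,0,1,0,0,0,35],[0,0,0.9,0,0,0,35],[0,0,0.3,0,0,0,35]]]'
python3 -m crank '[[[0,0,0,0,0,0,0],[0,0,0,0,0,0,0],[0,0,0,0,0,0,0],[0,0,0,0,0,0,0],[0,0,0,0,0,0,0],[0,0,-0.6,0,0,0,0],[0,0,-1,0,0,0,0],[0,0,-1,0,0,0,0]]]' 40
```

```text
time_s: 7.5
eef_pos: [446.2, -194.0, 41.9]
ee_rot: [-0.001, 1.0, -0.0, -0.001]
force: [0.3, 0.1, 0.4]
grip_width: 0.411
grip_force: 0.0
time_s: 8.3
eef_pos: [446.5, -194.2, 108.6]
ee_rot: [-0.0, 1.0, -0.0, -0.0]
force: [0.2, -1.0, -0.0]
grip_width: 0.17
grip_force: 39.1
```

```bash
python3 -m crank '[[[0.9,-0.98,-0.6,0,0,0,0],[0.92,-1,0,0,0,0,0],[0.92,-1,0,0,0,0,0],[0.92,-1,0,0,0,0,0],[0.92,-1,0,0,0,0,0],[0.92,-1,0,0,0,0,0],[0.92,-1,0,0,0,0,0],[0.92,-1,0,0,0,0,0]]]'
python3 -m crank '[[[0,0,0,0,0,0,0],[0,0,1,0,0,0,0],[0,0,1,0,0,0,0],[0,0,0.5,0,0,0,0],[0,0,0.3,0,0,0,0],[0,0,0.14,0,0,0,0],[0,0,0,0,0,0,0],[0,0,0,0,0,0,0]]]'
```

```text
time_s: 9.1
eef_pos: [631.1, 6.3, 122.9]
ee_rot: [0.0, 1.0, -0.0, -0.0]
force: [0.8, -1.0, 0.5]
grip_width: 0.168
grip_force: 39.1
time_s: 9.9
eef_pos: [630.8, 4.9, 50.2]
ee_rot: [0.0, 1.0, -0.0, 0.001]
force: [0.2, -1.2, -0.7]
grip_width: 0.17
grip_force: 39.1
```

```bash
python3 -m crank '[[[0,0,0.1,0,0,0,0],[0,0,0,0,0,0,35],[0,0,0,0,0,0,35],[0,0,0,0,0,0,35],[0,0,-0.7,0,0,0,35],[0,0,-1,0,0,0,35],[0,0,-1,0,0,0,35],[-1,-0.2,-1,0,0,0,45]]]'
python3 -m crank '[[[-1,-0.2,-1,0,0,0,45],[-1,-0.2,-1,0,0,0,45],[-1,-0.3,-0.5,0,0,0,45],[-1,-0.3,0,0,0,0,45],[-1,-0.3,0,0,0,0,45],[-1,-0.3,0,0,0,0,45],[-1,-0.3,0,0,0,0,45],[-1,0,0,0,0,0,45]]]'
python3 -m crank '[[[-0.4,0,0,0,0,0,45],[0,0,0,0,0,0,45],[0,0,0,0,0,0,45],[0,0,0,0,0,0,45],[0,0,0,0,0,0,45],[0,0,0,0,0,0,45],[0,0,0,0,0,0,45],[0,0,0,0,0,0,45]]]'
python3 - <<'E'
from h import *
s=sense();print(s["eef_pos"],s["ee_rot"])
cv2.imwrite("pics/w3.png",capture("wrist")); cv2.imwrite("pics/top3.png",capture("top"))
np.save("w3.npy",s["eef_pos"]); np.save("w3q.npy",s["ee_rot"])
E
```

```text
time_s: 10.7
eef_pos: [606.4, 9.5, 140.2]
ee_rot: [0.0, 1.0, -0.001, 0.001]
force: [0.1, 0.2, -0.1]
grip_width: 0.522
grip_force: 0.0
time_s: 11.5
eef_pos: [404.3, 58.3, 202.0]
ee_rot: [-0.0, 1.0, 0.0, 0.0]
force: [0.7, -0.1, 0.3]
grip_width: 0.53
grip_force: 0.0
time_s: 12.3
eef_pos: [395.5, 57.7, 201.8]
ee_rot: [-0.0, 1.0, -0.0, -0.0]
force: [1.1, 0.6, -0.2]
grip_width: 0.528
grip_force: 0.0
[395.47610762  57.71844141 201.76969389] [-4.43043373e-06  9.99999960e-01 -2.83271448e-04 -1.44631305e-05]
```

View pics/w3.png

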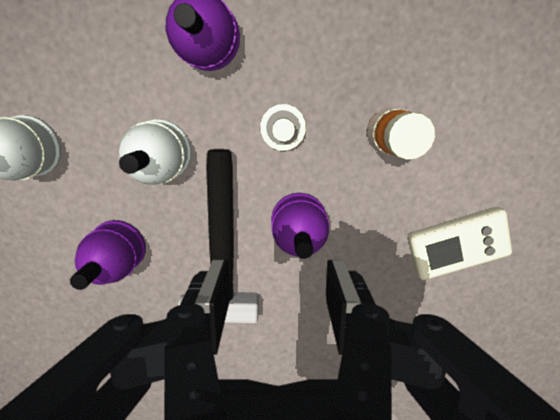

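The wrist view shows the cap boss top at (283,130), its disc centre at (283,127), and wide_cup_b's stem at (133,161). The purple cup at (300,225) stands on the robot's side of the cap.

```bash
python3 - <<'E'
from h import *
im=cv2.imread("pics/w3.png");W=cam("wrist",dict(eef_pos=np.load("w3.npy"),ee_rot=np.load("w3q.npy")));T=cam("top")
print("boss",plane(W,(283,130),36),plane(W,(283,127.5),10),tri((W,(283,130)),(T,(119.6+535/4,114.6+425/4))))
p=blob(im,(115,145,150,175),dark);print(p[0],p[1]);print("wB",plane(W,p[0],67),tri((W,p[0]),(T,(195.3,224.3))))
print("purple",plane(W,(303,238),78))
E
```

```text
boss [447.38237268  53.12949856  36.        ] [447.48578126  52.69642676  10.        ] (array([447.13416994,  52.53557065,  31.53837646]), np.float64(0.5359395902981524))
[133.89662447 161.35232068] 474
wB [424.77616491 176.66386218  67.        ] (array([423.78761387, 175.50272097,  66.21380719]), np.float64(1.6618416158475764))
purple [360.87579912  36.33129662  78.        ]
```

```bash
python3 -m crank '[[[1,0.1,0.8,0,0,0,45],[1,0.1,0.8,0,0,0,45],[0.07,0,1,0,0,0,45],[0,0,1,0,0,0,45],[0,0,1,0,0,0,45],[0,0,1,0,0,0,45],[0,0,1,0,0,0,45],[0,0,0.6,0,0,0,45]]]'
python3 -m crank '[[[0,0,0.3,0,0,0,45],[0,0,0,0,0,0,45],[0,0,0,0,0,0,0],[0,0,0,0,0,0,0],[0,0,0,0,0,0,0],[0,0,0,0,0,0,0],[0,0,0,0,0,0,0],[0,0,0,0,0,0,0]]]' 40
python3 -m crank '[[[0,0,-1,0,0,0,0],[0,0,-1,0,0,0,0],[0,0,-1,0,0,0,0],[0,0,-1,0,0,0,0],[0,0,0,0,0,0,0],[0,0,0,0,0,0,0],[0,0,0,0,0,0,0],[0,0,0,0,0,0,0]]]'
```

```text
time_s: 13.2
eef_pos: [446.5, 52.8, 20.2]
ee_rot: [-0.0, 1.0, -0.0, -0.001]
force: [0.2, -0.2, 0.8]
grip_width: 0.525
grip_force: 0.0
time_s: 14.0
eef_pos: [447.7, 52.6, 15.2]
ee_rot: [0.0, 1.0, -0.0, 0.001]
force: [-1.6, 0.5, 6.4]
grip_width: 0.218
grip_force: 39.0
time_s: 14.8
eef_pos: [446.6, 52.8, 113.4]
ee_rot: [-0.0, 1.0, -0.0, -0.001]
force: [-0.3, -0.8, -0.7]
grip_width: 0.214
grip_force: 39.1
```

```bash
python3 -m crank '[[[0.6,-1,-0.8,0,0,0,0],[0.6,-1,-0.7,0,0,0,0],[0.6,-1,0,0,0,0,0],[0.6,-1,0,0,0,0,0],[0.6,-1,0,0,0,0,0],[0.6,-1,0,0,0,0,0],[0.6,-1,0,0,0,0,0],[0.6,-0.9,0,0,0,0,0]]]'
python3 -m crank '[[[0,0,0,0,0,0,0],[0,0,0,0,0,0,0],[0,0,0,0,0,0,0],[0,0,0,0,0,0,0],[0,0,0,0,0,0,0],[0,0,0,0,0,0,0],[0,0,0,0,0,0,0],[0,0,0,0,0,0,0]]]'
python3 - <<'E'
from h import *
s=sense();print(s["eef_pos"],s["ee_rot"])
cv2.imwrite("pics/w4.png",capture("wrist"))
np.save("w4.npy",s["eef_pos"]); np.save("w4q.npy",s["ee_rot"])
E
```

```text
time_s: 15.6
eef_pos: [567.5, 251.3, 150.7]
ee_rot: [0.0, 1.0, -0.0, -0.001]
force: [-0.2, -0.4, -0.4]
grip_width: 0.213
grip_force: 39.2
time_s: 16.4
eef_pos: [567.2, 250.0, 151.9]
ee_rot: [-0.0, 1.0, -0.0, 0.0]
force: [0.9, 0.3, -0.8]
grip_width: 0.218
grip_force: 39.3
[567.24761903 250.03709673 151.86051849] [-1.26618193e-05  9.99999938e-01 -3.51501119e-04  3.39580054e-05]
```

View pics/w4.png

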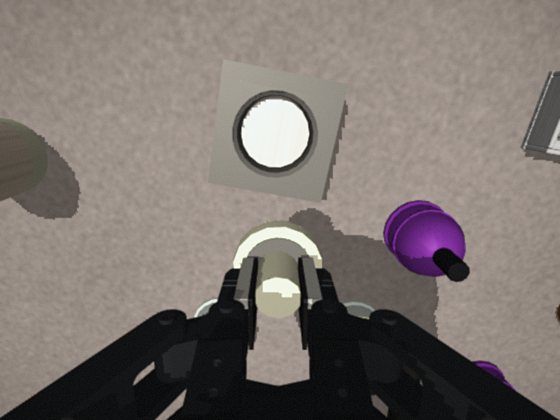

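The wrist view shows the magazine's bore mouth ring centred at (275,131.5), with edges at columns 233 and 317 and rows 90 and 173. The cap hangs level in the fingers.

```bash
python3 - <<'E'
from h import *
W=cam("wrist",dict(eef_pos=np.load("w4.npy"),ee_rot=np.load("w4q.npy")));T=cam("top")
im=cv2.imread("pics/w4.png");g=im.max(2)[70:195,215:340];p=blob(im,(215,75,335,190),lambda c:c.min(2)>190)
ys,xs=np.nonzero(p[2]);print("disc",xs.min()+215,xs.max()+215,ys.min()+75,ys.max()+75,p[1])
for q in [(275,131.5),(233,131.5),(317,131.5),(275,90),(275,173)]: print(plane(W,q,54))
d=((xs.min()+xs.max())/2+215,(ys.min()+ys.max())/2+75);print("follower",plane(W,d,41))
print(tri((W,(275,131.5)),(T,(119.6+211/4,114.6+23))))
E
```

```text
disc 242 308 100 166 3521
[624.03409703 252.18102046  54.        ]
[624.04356219 281.48446324  54.        ]
[624.02462914 222.86911705  54.        ]
[651.38161216 252.11354273  54.        ]
[594.58864606 252.25367467  54.        ]
follower [621.77074091 252.26136673  41.        ]
(array([623.07285833, 252.68020674,  46.06944699]), np.float64(0.511122607279325))
```

```bash
python3 -m crank '[[[1,-0.05,0,0,0,0,0],[0.8,0,0,0,0,0,0],[0.38,0,0,0,0,0,0],[0,0,1,0,0,0,0],[0,0,1,0,0,0,0],[0,0,0.8,0,0,0,0],[0,0,0,0,0,0,0],[0,0,0,0,0,0,0]]]'
python3 -m crank '[[[0,0,0.2,0,0,0,0],[0,0,0.2,0,0,0,0],[0,0,0.1,0,0,0,0],[0,0,0.1,0,0,0,0],[0,0,0.1,0,0,0,0],[0,0,0,0,0,0,0],[0,0,0,0,0,0,0],[0,0,0,0,0,0,0]]]'
```

```text
time_s: 17.25
eef_pos: [622.0, 251.4, 82.5]
ee_rot: [-0.0, 1.0, -0.0, 0.0]
force: [-0.5, 0.8, -0.1]
grip_width: 0.221
grip_force: 39.3
time_s: 18.05
eef_pos: [621.9, 251.3, 64.5]
ee_rot: [-0.0, 1.0, -0.0, 0.0]
force: [1.0, 0.3, -0.1]
grip_width: 0.218
grip_force: 39.3
```

```bash
python3 -m crank '[[[0,0,0.1,0,0,0,0],[0,0,0.1,0,0,0,0],[0,0,0.08,0,0,0,0],[0,0,0.04,0,0,0,0],[0,0,0.04,0,0,0,0],[0,0,0,0,0,0,0],[0,0,0,0,0,0,0],[0,0,0,0,0,0,0]]]'
```

```text
time_s: 18.85
eef_pos: [621.8, 251.3, 55.5]
ee_rot: [-0.0, 1.0, -0.0, 0.0]
force: [-0.7, -0.2, 3.6]
grip_width: 0.216
grip_force: 39.4
```

```bash
python3 -m crank '[[[0,0,0,0,0,0,40],[0,0,0,0,0,0,40],[0,0,0,0,0,0,40],[0,0,0,0,0,0,40],[0,0,-0.6,0,0,0,40],[0,0,-1,0,0,0,40],[0,0,0,0,0,0,0],[0,0,0,0,0,0,0]]]'
python3 -m crank '[[[0,0,0,0,0,0,0],[0,0,0,0,0,0,0],[0,0,0.4,0,0,0,0],[0,0,0.3,0,0,0,0],[0,0,0.2,0,0,0,0],[0,0,0.1,0,0,0,0],[0,0,0,0,0,0,0],[0,0,0,0,0,0,0]]]'
python3 -m crank '[[[0,0,0.1,0,0,0,0],[0,0,0.1,0,0,0,0],[0,0,0,0,0,0,0],[0,0,0,0,0,0,0],[0,0,0,0,0,0,0],[0,0,0,0,0,0,0],[0,0,0,0,0,0,0],[0,0,0,0,0,0,0]]]'
```

```text
time_s: 19.65
eef_pos: [622.0, 251.4, 96.3]
ee_rot: [-0.0, 1.0, -0.0, 0.001]
force: [-0.3, -0.7, 0.7]
grip_width: 0.139
grip_force: 0.0
time_s: 20.45
eef_pos: [621.7, 251.4, 70.1]
ee_rot: [-0.0, 1.0, -0.0, -0.0]
force: [0.4, -0.4, -0.1]
grip_width: -0.001
grip_force: 0.0
time_s: 21.25
eef_pos: [621.8, 251.3, 65.3]
ee_rot: [-0.0, 1.0, -0.0, 0.0]
force: [2.0, 0.2, 1.8]
grip_width: -0.002
grip_force: 0.6
```

```bash
python3 -m crank '[[[0,0,0.08,0,0,0,0],[0,0,0.08,0,0,0,0],[0,0,0,0,0,0,0],[0,0,0,0,0,0,0],[0,0,0,0,0,0,0],[0,0,0,0,0,0,0],[0,0,0,0,0,0,0],[0,0,0,0,0,0,0]]]'
python3 -m crank '[[[0,0,0.03,0,0,0,0],[0,0,0.03,0,0,0,0],[0,0,0,0,0,0,0],[0,0,0,0,0,0,0],[0,0,0,0,0,0,0],[0,0,0,0,0,0,0],[0,0,0,0,0,0,0],[0,0,0,0,0,0,0]]]'
```

```text
time_s: 22.05
eef_pos: [621.6, 251.3, 61.1]
ee_rot: [0.0, 1.0, -0.0, -0.0]
force: [0.9, -0.3, 1.2]
grip_width: -0.003
grip_force: 0.3
time_s: 22.85
eef_pos: [621.7, 251.3, 60.1]
ee_rot: [0.0, 1.0, -0.0, -0.0]
force: [-1.7, -0.8, 6.4]
grip_width: -0.003
grip_force: 2.5
```

One more small push to feel the stop.

```bash
python3 -m crank '[[[0,0,0.03,0,0,0,0],[0,0,0.03,0,0,0,0],[0,0,0,0,0,0,0],[0,0,0,0,0,0,0],[0,0,0,0,0,0,0],[0,0,0,0,0,0,0],[0,0,0,0,0,0,0],[0,0,0,0,0,0,0]]]'
```

```text
time_s: 23.65
eef_pos: [621.9, 251.4, 60.0]
ee_rot: [0.0, 1.0, -0.0, 0.0]
force: [-5.3, -2.6, 14.2]
grip_width: 0.004
grip_force: 6.9
```

```bash
python3 -m crank '[[[0,0,-1,0,0,0,0],[0,0,-1,0,0,0,0],[-0.6,0,-1,0,0,0,35],[-1,0,-1,0,0,0,35],[-1,0,-1,0,0,0,35],[-0.2,0,-0.6,0,0,0,35],[0,0,0,0,0,0,35],[0,0,0,0,0,0,35]]]'
python3 - <<'E'
from h import *
s=sense();print(s["eef_pos"]);np.save("w5.npy",s["eef_pos"])
cv2.imwrite("pics/w5.png",capture("wrist"))
E
python3 -m crank '[[[-1,-0.2,0,0,0,0,35],[-1,-0.2,0,0,0,0,35],[-1,-0.2,0,0,0,0,35],[-1,-0.2,0,0,0,0,35],[-1,-0.2,0,0,0,0,35],[-1,-0.2,0,0,0,0,35],[-1,0,0,0,0,0,35],[0,0,0,0,0,0,35]]]'
python3 -m crank '[[[0,0,0,0,0,0,35],[0,0,0,0,0,0,35],[0,0,0,0,0,0,35],[0,0,0,0,0,0,35],[0,0,0,0,0,0,35],[0,0,0,0,0,0,35],[0,0,0,0,0,0,35],[0,0,0,0,0,0,35]]]'
python3 - <<'E'
from h import *
s=sense();print(s["eef_pos"],s["ee_rot"])
im=capture("wrist");cv2.imwrite("pics/w6.png",im)
np.save("w6.npy",s["eef_pos"]); np.save("w6q.npy",s["ee_rot"])
a=cv2.imread("pics/w5.png");cv2.imwrite("pics/v56.png",np.hstack([cv2.resize(im,(480,360)),cv2.resize(a[40:320,150:400],(320,360))]))
E
```

```text
time_s: 24.45
eef_pos: [552.1, 251.2, 197.3]
ee_rot: [0.0, 1.0, -0.0, -0.0]
force: [-0.5, 0.2, -0.8]
grip_width: 0.412
grip_force: 0.0
[552.10986275 251.18274791 197.2558824 ]
time_s: 25.3
eef_pos: [374.9, 281.6, 197.2]
ee_rot: [0.0, 1.0, 0.0, -0.001]
force: [1.0, 0.4, -0.3]
grip_width: 0.412
grip_force: 0.0
time_s: 26.1
eef_pos: [376.8, 281.5, 198.3]
ee_rot: [-0.0, 1.0, -0.0, 0.0]
force: [0.4, -0.2, 0.0]
grip_width: 0.41
grip_force: 0.0
[376.79754606 281.48610984 198.32913575] [-1.73840590e-05  9.99999948e-01 -3.21195988e-04  2.68647166e-05]
```

View pics/v56.png

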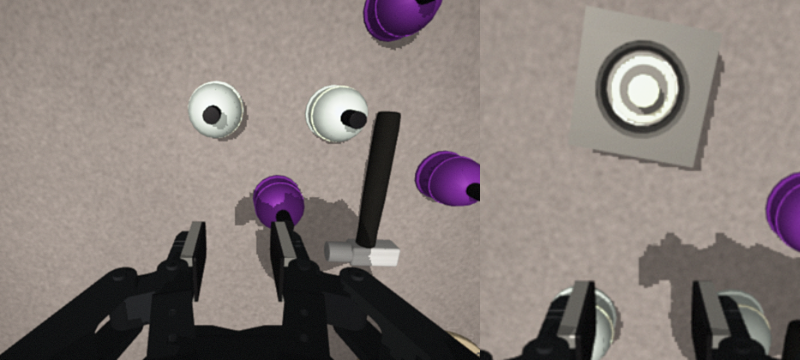

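The left half (wrist view) shows the wide cups' stems at about (247,134) and (412,139) in full pixels; the purple ones are clear of them. The right half shows the cap seated boss up in the bore.

```bash
python3 - <<'E'
from h import *
im=cv2.imread("pics/w6.png");W=cam("wrist",dict(eef_pos=np.load("w6.npy"),ee_rot=np.load("w6q.npy")));T=cam("top")
for r,t in [((230,118,264,150),(135.4,217.4)),((392,122,430,155),(195.3,224.3))]:
    p=blob(im,r,dark);print(p[0],p[1],plane(W,p[0],67),tri((W,p[0]),(T,t)))
E
```

```text
[247.04643963 133.74922601] 323 [428.79238653 306.08533317  67.        ] (array([428.30793242, 306.49969872,  61.60599302]), np.float64(0.06651331388035413))
[412.4312115  138.56057495] 487 [424.98138264 173.9409774   67.        ] (array([423.88729062, 173.79959512,  65.35153565]), np.float64(1.0383302464428172))
```

```bash
python3 -m crank '[[[1,-0.5,0.6,0,0,0,35],[1,-0.48,0.6,0,0,0,35],[0.1,0,1,0,0,0,35],[0,0,1,0,0,0,35],[0,0,1,0,0,0,35],[0,0,1,0,0,0,35],[0,0,0.4,0,0,0,35],[0,0,0,0,0,0,35]]]'
python3 -m crank '[[[0,0,0,0,0,0,0],[0,0,0,0,0,0,0],[0,0,0,0,0,0,0],[0,0,0,0,0,0,0],[0,0,0,0,0,0,0],[0,0,-1,0,0,0,0],[0,0,-1,0,0,0,0],[0,0,-1,0,0,0,0]]]' 40
```

```text
time_s: 26.95
eef_pos: [428.9, 305.7, 57.5]
ee_rot: [0.0, 1.0, -0.0, -0.001]
force: [-0.4, -0.1, 0.2]
grip_width: 0.412
grip_force: 0.0
time_s: 27.75
eef_pos: [429.1, 305.9, 134.3]
ee_rot: [0.0, 1.0, -0.0, -0.0]
force: [0.5, -0.5, -1.1]
grip_width: 0.169
grip_force: 39.2
```

```bash
python3 -m crank '[[[0,0,-1,0,0,0,0],[0.3,1,-1,0,0,0,0],[0.3,1,0,0,0,0,0],[0.3,1,0,0,0,0,0],[0.3,1,0,0,0,0,0],[0.3,1,0,0,0,0,0],[0.3,1,0,0,0,0,0],[0.3,1,0,0,0,0,0]]]'
python3 -m crank '[[[0.3,1,0,0,0,0,0],[0.3,1,0,0,0,0,0],[0.3,1,0,0,0,0,0],[0.3,1,0,0,0,0,0],[0.3,1,0,0,0,0,0],[0.3,1,0,0,0,0,0],[0.3,1,0,0,0,0,0],[0.3,1,0,0,0,0,0]]]'
python3 -m crank '[[[0.3,1,0,0,0,0,0],[0.3,1,0,0,0,0,0],[0.3,1,0,0,0,0,0],[0.3,1,0,0,0,0,0],[0.3,1,0,0,0,0,0],[0.3,1,0,0,0,0,0],[0.3,1,0,0,0,0,0],[0,0,0,0,0,0,0]]]'
python3 - <<'E'
from h import *
s=sense();print(s["eef_pos"],s["ee_rot"])
im=capture("wrist");cv2.imwrite("pics/w7.png",im)
np.save("w7.npy",s["eef_pos"]); np.save("w7q.npy",s["ee_rot"])
E
```

```text
time_s: 28.55
eef_pos: [481.8, 129.9, 183.5]
ee_rot: [-0.0, 1.0, -0.0, 0.0]
force: [0.2, 0.6, -0.5]
grip_width: 0.168
grip_force: 39.2
time_s: 29.35
eef_pos: [541.7, -70.1, 183.4]
ee_rot: [-0.0, 1.0, -0.0, 0.0]
force: [0.1, 0.4, -0.2]
grip_width: 0.167
grip_force: 39.2
time_s: 30.15
eef_pos: [593.9, -246.8, 182.7]
ee_rot: [0.0, 1.0, -0.002, -0.0]
force: [0.5, 0.6, -1.4]
grip_width: 0.165
grip_force: 39.2
[ 593.92346997 -246.79543348  182.69454122] [ 1.96328073e-04  9.99998620e-01 -1.64461240e-03 -1.30427473e-04]
```

View pics/w7.png

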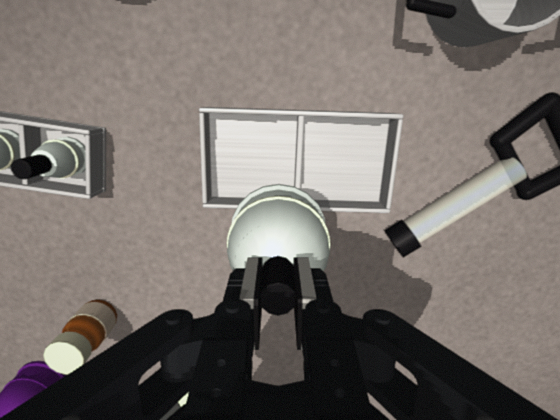

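The wrist view shows the wide tray with rim corners at (200,109), (403,116), (390,212) and (204,210). The narrow cups are upright in their tray at the left.

```bash
python3 - <<'E'
from h import *
W=cam("wrist",dict(eef_pos=np.load("w7.npy"),ee_rot=np.load("w7q.npy")))
P=np.array([plane(W,p,30)[:2] for p in [(200,109),(403,116),(390,212),(204,210)]]);print(P,P.mean(0))
e=P[0]+P[3]-P[1]-P[2];print(np.arctan2(-e[0],e[1]),np.linalg.norm(e)/2)
E
```

```text
[[ 664.34758311 -181.70717707]
 [ 658.18381409 -352.71051389]
 [ 572.6423443  -350.24710704]
 [ 575.1563271  -178.84954172]] [ 617.58251715 -265.87858493]
-0.02533841047010245 171.25542412014858
```

```bash
python3 -m crank '[[[0.3,0.82,0,0,0,0,0],[0.3,0.81,0,0,0,0,0],[0.28,0.81,0,0,0,0,0],[0,0,1,0,0,0,0],[0,0,1,0,0,0,0],[0,0,1,0,0,0,0],[0,0,1,0,0,0,0],[0,0,0.5,0,0,0,0]]]'
python3 -m crank '[[[0,0,0.1,0,0,0,0],[0,0,0.1,0,0,0,0],[0,0,0.1,0,0,0,0],[0,0,0,0,0,0,0],[0,0,0,0,0,0,0],[0,0,0,0,0,0,35],[0,0,0,0,0,0,35],[0,0,0,0,0,0,35]]]'
python3 -m crank '[[[0,0,-0.7,0,0,0,35],[0,0,-1,0,0,0,35],[0,0,-1,0,0,0,35],[-0.3,-1,-1,0,0,0,35],[-0.4,-1,-1,0,0,0,35],[-0.4,-1,0,0,0,0,35],[-0.4,-1,0,0,0,0,35],[-0.4,-1,0,0,0,0,35]]]'
python3 -m crank '[[[-0.4,-1,0,0,0,0,35],[-0.4,-1,0,0,0,0,35],[-0.4,-1,0,0,0,0,35],[-0.4,-1,0,0,0,0,35],[-0.4,-1,0,0,0,0,35],[-0.4,-1,0,0,0,0,35],[-0.4,-1,0,0,0,0,35],[-0.4,-1,0,0,0,0,35]]]'
```

```text
time_s: 31.0
eef_pos: [615.2, -303.6, 68.7]
ee_rot: [-0.001, 1.0, 0.0, -0.001]
force: [0.7, 0.5, -1.1]
grip_width: 0.173
grip_force: 39.3
time_s: 31.8
eef_pos: [616.0, -305.2, 63.4]
ee_rot: [0.0, 1.0, -0.0, 0.0]
force: [-0.3, -0.5, -0.7]
grip_width: 0.411
grip_force: 0.0
time_s: 32.6
eef_pos: [568.0, -179.2, 181.1]
ee_rot: [0.0, 1.0, -0.0, 0.0]
force: [0.7, -0.1, 0.0]
grip_width: 0.411
grip_force: 0.0
time_s: 33.4
eef_pos: [488.2, 20.8, 181.0]
ee_rot: [0.0, 1.0, -0.0, 0.0]
force: [0.7, 0.6, 0.3]
grip_width: 0.412
grip_force: 0.0
```

```bash
python3 -m crank '[[[-0.4,-1,0,0,0,0,35],[-0.4,-1,0,0,0,0,35],[-0.4,-1,0,0,0,0,35],[-0.4,-1,0,0,0,0,35],[-0.4,-1,0,0,0,0,35],[-0.4,-1,0,0,0,0,35],[-0.16,-0.15,1,0,0,0,35],[0,0,1,0,0,0,35]]]'
python3 -m crank '[[[0,0,1,0,0,0,35],[0,0,1,0,0,0,35],[0,0,0.7,0,0,0,35],[0,0,0.22,0,0,0,35],[0,0,0,0,0,0,35],[0,0,0,0,0,0,0],[0,0,0,0,0,0,0],[0,0,0,0,0,0,0]]]' 40
python3 -m crank '[[[0,0,0,0,0,0,0],[0,0,0,0,0,0,0],[0,0,0,0,0,0,0],[0,0,-1,0,0,0,0],[0,0,-1,0,0,0,0],[0,0,-1,0,0,0,0],[0,0,-1,0,0,0,0],[0,0,-1,0,0,0,0]]]'
```

```text
time_s: 34.2
eef_pos: [424.5, 174.7, 130.8]
ee_rot: [-0.0, 1.0, 0.001, 0.001]
force: [0.0, -0.2, 0.2]
grip_width: 0.413
grip_force: 0.0
time_s: 35.0
eef_pos: [425.3, 173.8, 58.6]
ee_rot: [-0.0, 1.0, -0.0, 0.001]
force: [0.1, 0.5, 2.8]
grip_width: 0.17
grip_force: 39.4
time_s: 35.8
eef_pos: [424.4, 173.7, 183.9]
ee_rot: [0.0, 1.0, -0.0, -0.0]
force: [0.9, 0.6, -0.5]
grip_width: 0.171
grip_force: 39.3
```

```bash
python3 -m crank '[[[0.48,1,0,0,0,0,0],[0.48,1,0,0,0,0,0],[0.48,1,0,0,0,0,0],[0.48,1,0,0,0,0,0],[0.48,1,0,0,0,0,0],[0.48,1,0,0,0,0,0],[0.48,1,0,0,0,0,0],[0.48,1,0,0,0,0,0]]]'
python3 -m crank '[[[0.48,1,0,0,0,0,0],[0.48,1,0,0,0,0,0],[0.48,1,0,0,0,0,0],[0.48,1,0,0,0,0,0],[0.48,1,0,0,0,0,0],[0.48,1,0,0,0,0,0],[0.48,1,0,0,0,0,0],[0.5,0.9,0,0,0,0,0]]]'
python3 -m crank '[[[0,0,0.5,0,0,0,0],[0,0,1,0,0,0,0],[0,0,1,0,0,0,0],[0,0,1,0,0,0,0],[0,0,0.8,0,0,0,0],[0,0,0.3,0,0,0,0],[0,0,0,0,0,0,0],[0,0,0,0,0,0,0]]]'
```

```text
time_s: 36.6
eef_pos: [520.8, -27.4, 182.7]
ee_rot: [-0.0, 1.0, -0.0, -0.0]
force: [0.1, 0.7, -0.9]
grip_width: 0.172
grip_force: 39.4
time_s: 37.4
eef_pos: [617.1, -225.1, 182.6]
ee_rot: [-0.0, 1.0, -0.001, -0.0]
force: [-0.0, 0.8, -0.6]
grip_width: 0.17
grip_force: 39.4
time_s: 38.2
eef_pos: [617.3, -223.9, 68.8]
ee_rot: [0.0, 1.0, -0.0, 0.001]
force: [0.8, -0.3, -1.0]
grip_width: 0.171
grip_force: 39.4
```

```bash
python3 -m crank '[[[0,0,0.12,0,0,0,0],[0,0,0.12,0,0,0,0],[0,0,0,0,0,0,0],[0,0,0,0,0,0,35],[0,0,0,0,0,0,35],[0,0,0,0,0,0,35],[0,0,-0.7,0,0,0,35],[0,0,-1,0,0,0,35]]]'
python3 -m crank '[[[0,0,-1,0,0,0,35],[0,0,-1,0,0,0,35],[-1,0,-1,0,0,0,35],[-1,0,0,0,0,0,35],[-1,0,0,0,0,0,35],[-1,0,0,0,0,0,35],[-1,0,0,0,0,0,35],[0,0,0,0,0,0,35]]]'
python3 - <<'E'
from h import *
im=capture("wrist");t=capture("top");s=capture("side")
cv2.imwrite("pics/top9.png",t);cv2.imwrite("pics/side9.png",s)
cv2.imwrite("pics/v9.png",np.hstack([cv2.resize(s[120:420,220:460],(400,500)),cv2.resize(im[:350,:],(400,250)).repeat(1,0) if 0 else cv2.resize(im,(400,500))]))
E
```

```text
time_s: 39.0
eef_pos: [616.2, -223.6, 103.3]
ee_rot: [-0.001, 1.0, -0.0, -0.001]
force: [-0.7, 0.1, -0.1]
grip_width: 0.406
grip_force: 0.0
time_s: 39.8
eef_pos: [490.1, -223.8, 179.6]
ee_rot: [-0.0, 1.0, -0.001, -0.0]
force: [1.4, -1.1, 0.8]
grip_width: 0.41
grip_force: 0.0
```

View pics/v9.png

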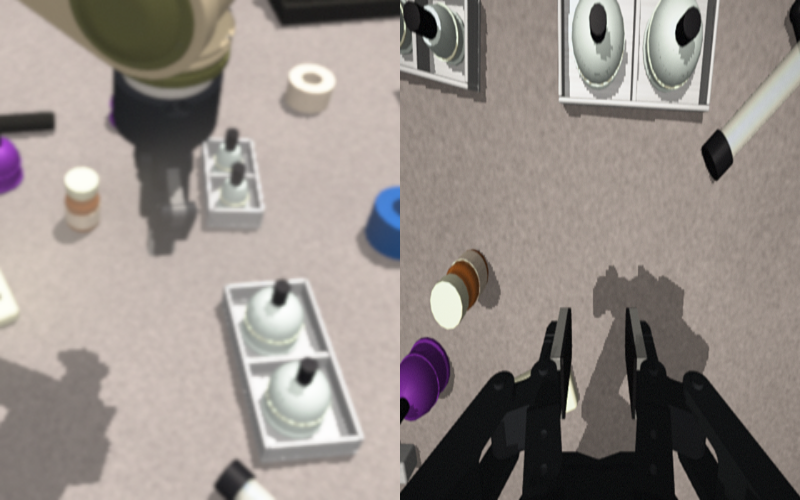

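View pics/top9.png

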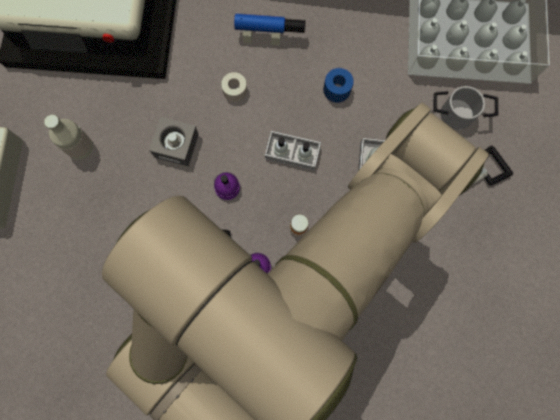

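The side and wrist crops show all four cups upright in their own bays. The top view shows the cap in the magazine at (174,140) and the jar still at (300,224). The arm is clear, so I'm handing in.

```bash
python3 -c "
from rig import *
print(finish_job())"
```

```text
the job is handed in; nothing more can be done
None
```

The job is handed in (no verdict was returned): all four cups stand upright in their own bays, the cap is pressed down to its stop in the magazine, and the jar was not moved.

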